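Shoot the bolt with the safety catch held down

TASK

Try out the door bolt on its board: with one fingertip hold the spring safety catch (the broad ribbed plate) down, and meanwhile with the other fingertip push the bolt by its upright lug until it is fully home in the keeper. Then take both fingers away, so that the catch springs up and locks the bolt. Only press and push, forcing nothing, and leave the three loose things beside the board where they are.

Things in the scene. Friction and masses are not known exactly. Their poses are not given: they have to be found in the camera images.
- bolt_board: Plywood board 110 x 240 x 18 mm, screwed down flat; a steel slide bolt runs along its middle line. Origin: centre of its underside, on the table; z up; +y is the way the bolt slides home. The bolt's square bar lies along board x = 0, its top at z 36 mm. Guide straps cross it at y -105, -12 and +66 mm, up to z 40: nothing between catch and lug stands higher.
- catch_top (a point): Centre of the top of the safety catch, a dark ribbed plate 46 mm wide (board x) by 65 mm long (board y), at board (0, -60.5) mm; top at z 58 mm when up, 48 fully down. It goes straight down wherever it is pressed, and a finger may slide along it. Catch and lug are in line: fingers in line along board y, middles 50 to 80 mm apart, reach both.
- lug_face (a point): Point on the lug's flat face that looks to board -y, to the catch: the face to push. At mid-width, z 66 mm, board (0, 12) mm when the bolt is drawn back. The lug is an upright steel plate 30 mm wide (board x), 10 mm thick (board y), top at z 75 mm, fixed on the bar. At the start 40 mm lie between catch plate and lug. Moves with the bolt.
- keeper (a point): Middle of the keeper, at board (0, 90, 30) mm: a dark steel block, 40 mm wide, y 80 to 100 mm, top at z 46.5 mm, with a passage that the bar's end (at y 77 mm at the start) slides into and through.
- catch (a joint): How far the catch is pressed down, m: 0 up, 0.010 fully down (solid stop). The spring takes about 3 N to start, 7 N fully down, and lifts it by itself. The bolt is free only while the catch is over 0.006 down; else the catch's tooth stops it within 1 mm at the start, and again in notches on the way if it is let go.
- bolt (a joint): How far the bolt has slid towards the keeper (board +y), m: 0 drawn back (start), 0.034 home (solid stop). It takes about 3 to 5 N (and the finger dragging on the catch a few N more) and stays where it is left. Only beyond 0.030 can the catch come fully up again and lock it.
- sanding_block: Loose bystander: cork sanding block 60 x 98 x 30 mm wrapped in emery paper; origin at the centre of its underside. Must not be moved.
- paste_pot: Loose bystander: low round pot, 63 mm across, 34 mm high, with a cream lid; origin at the centre of its underside. Must not be moved.
- wood_wedge: Loose bystander: small piece of pine 26 x 58 x 10 mm; origin at the centre of its underside. Must not be moved.

How it is judged:
On the way, in this order (a step that is already met when the one before it is completed fails the run):
1. a finger holds the catch down while a finger pushes the bolt, part of the way along (value of joint catch above 0.004 m and contact force between the fingers and catch above 0.5 N and contact force between the fingers and bolt above 0.3 N and value of joint bolt between 0.006 and 0.029 m), for 0.1 s.
2. the bolt is home (value of joint bolt above 0.03 m), for 0.1 s.
At the end, for the whole second after the job is handed in: The bolt stands at least 29.5 mm towards the keeper (home is 34 mm), the catch has sprung up again (less than 2 mm down), no finger touches either, and each loose thing is within 20 mm of where it was (value of joint bolt above 0.0295 m and value of joint catch below 0.002 m and contact force between the fingers and catch below 0.1 N and contact force between the fingers and bolt below 0.1 N and distance of each of sanding_block, paste_pot, wood_wedge from where it was at the start of the episode below 0.02 m).
It fails at once if a bystander is lifted, or pushed more than 20 mm (distance of any of sanding_block, paste_pot, wood_wedge from where it was at the start of the episode above 0.02 m or height (world z) of any of sanding_block, paste_pot, wood_wedge above 0.01 m).
It fails at once if the bolt or the catch is forced (more than 60 N) (contact force between the fingers and catch above 60 N or contact force between the fingers and bolt above 60 N).
It also fails if it takes over 32 s, if anything falls off the work surface, if the arm or the gripper's body presses on something with over 40 N, if the wrist force passes 120 N, or if a joint passes its speed limit or range.

ROBOT

A 7-joint arm with a two-finger parallel gripper is mounted at the origin on a cart in front of the work surface, level with it; the furniture and walls round the work are solid. World frame = base frame: x ahead of the robot, y to its left, z up, the work surface at z = 0. Lengths are in m, angles in rad, forces in N, time in s.
With the tool pointing down it reaches from about 0.4 to 0.85 m from the base axis. Payload 10.4 kg.
Tool frame: the origin (TCP) lies between the finger pads; the fingertips stand ahead of it and the grasp point (between the pads) lies 11 mm behind it (bot.tips_ahead is the z of the fingertips in the tool frame, in m); z points along the fingers, y is the line along which they close (so a half turn about z gives the same grasp; the last joint's range is limited). The gripper opens to 87 mm and grips with 3 to 60 N. Pads are 19 mm wide; open, the fingers measure 117 mm over their backs; the gripper's body (75 mm by 190 mm) begins 51 mm behind the grasp point.
Start: joints at [-1.136, 0.332, -0.065, 1.46, 0.022, 1.35, -0.088], TCP at [0.276, 0.561, 0.231] pointing down, gripper open.
Joint ranges: [-2.6, 2.6], [-0.5, 2.12], [-1.47, 1.34], [0.16, 2.42], [-1.27, 4.41], [0.06, 2.06], [-2.6, 2.6]. Speed limits (rad/s): [2.22, 2.22, 2.79, 2.79, 3.14, 3.14, 3.14].

INTERFACE

Orientations are given as a unit quaternion [x, y, z, w].
In Python, from cell import bot, imaging gives the robot as it stands.
- The arm moves only by the tool drive_tool, never from a script. Its argument "targets" is a list of rows, each an object with "twist": the turn, a rotation vector about the tool's x, y, z in rad, a list of three; "offset": the shift along the tool's x, y, z in m, a list of three; "grip": the closure in counts, from 0 (fully open) to 255 (shut). A call has 1 to 10 rows; each row is the pose to reach, as a shift and turn from the pose commanded when the call began, along the tool's axes at that moment; what a row does not reach only later rows make up. A row lasts 1/8 s, in which the tool goes at most 62.5 mm and 10.7 degrees, less where a joint would pass 70% of its speed; a pose out of reach is approached as far as the arm can. A call with a gripper value outside its range is refused whole. The fingers move at their own pace and stop on an object; "grip_force" is the grip in N (left out, the last holds). Time passes only in rows, so rows that repeat a pose let the fingers close. It gives the time, the measured TCP pose, the force, the opening and the grip force at its end, in the units of the state.
- bot.read_state(): the state, without advancing time (a new reading comes with each control period).
- imaging.grab_frame(name): name is "scene" or "top" or "wrist"; returns (picture, depth): 480x640x3 uint8, red, green, blue; 480x640 float32, m along the optical axis (not along the pixel's ray), 0 where there is no reading.
- imaging.calibration(name): a dict with "fx", "fy", "cx", "cy" (pixels), "origin" and "attitude" of the camera in the world; the wrist camera has in their place "tool_from_camera" (4x4, takes a point from camera to tool coordinates, whose origin is the TCP and whose axes are the flange's). Camera axes: x right, y up, looking along -z (the intrinsics and any distortion apply to the point x, -y, -z); pixel columns grow to the right and rows downward; lengths in m; the calibration is good to about 2 mm. The wrist camera is an equidistant fisheye: a pixel r from the principal point sees the ray r / f radians off the axis. A picture is of the moment at which its call begins: read the wrist's pose just before it. calibration takes no time and is no camera call.
- bot.sign_off(): hands the job in; it is judged then, once.
The state is a dict: "time_s": time; "joint_positions": joint angles; "dq": joint speeds; "joint_torque": joint torques, N m; "tool_pos": TCP position; "ee_rot": TCP orientation; "ft_force": force on the tool from outside, world axes, zero at the start; "wrist_torque": the same for the moment, N m; "gripper_width": finger opening in m; "gripper_force": force on a finger pad.
Only numpy, scipy, OpenCV 4.12 (cv2) and the standard library are available. Lean on these libraries where they do the work, as an engineer would, in place of code of your own. Each camera call takes 0.05 s, during which the arm holds its last target. There are 200 camera calls.

## Working session

There is one attempt and no reset: what is moved stays moved. The work goes in short steps, Python scripts to look and compute and a tool call to move; the robot and the scene stay as the last step left them, time stands still between calls to the robot, and variables do not carry over. Pictures are saved under pics/ and viewed, at most 10 in all, crops included, and the job is handed in when it is done.

Besides the shell and the picture viewer there is one more tool, called after "Call:" as name(argument=value, ...), one argument or row to a line, values as JSON. drive_tool: Moves the arm, as the interface text tells. Its arguments: {"type":"object","properties":{"targets":{"type":"array","items":{"type":"object","properties":{"twist":{"type":"array","items":{"type":"number"}},"offset":{"type":"array","items":{"type":"number"}},"grip":{"type":"number"}}}},"grip_force":{"type":"number"}},"required":["targets"]}

```bash
ls; mkdir -p pics; python3 - <<'E'
from cell import bot, imaging
import cv2,numpy as np
s=bot.read_state();print(s, bot.tips_ahead)
for n in ("top","scene"):
    p,d=imaging.grab_frame(n);cv2.imwrite(f"pics/{n}0.png",p[:,:,::-1]);np.save(f"{n}0.npy",d);np.save(f"{n}0c.npy",p)
    print(n,imaging.calibration(n))
print(imaging.calibration("wrist"))
E
```

```text
pics
{'time_s': 0.0, 'joint_positions': array([-1.13561821,  0.33289452, -0.0646753 ,  1.4609596 ,  0.0215803 ,
        1.34986621, -0.08850877]), 'dq': array([ 0.00140564,  0.00061761,  0.00021549, -0.00015382,  0.00063195,
        0.00027731, -0.00063098]), 'joint_torque': array([-6.98119275e-04, -6.23236728e+01,  2.42525636e-02, -3.89907753e+01,
       -6.15328085e-02,  3.95387539e-02,  1.16516067e-04]), 'tool_pos': array([0.27606895, 0.56030617, 0.22973098]), 'ee_rot': array([ 2.26902978e-01,  9.73917104e-01, -7.03577917e-04, -1.36056686e-04]), 'ft_force': array([ 0.04506648, -0.80088688,  0.20360983]), 'wrist_torque': array([-0.05766425,  0.02019476, -0.01913256]), 'gripper_force': 0.0, 'gripper_width': 0.08672495819774949} 0.008
top {'fx': 446.6934237050319, 'fy': 446.6934237050319, 'cx': 305.7608238440804, 'cy': 241.49775821425092, 'origin': array([0.52847573, 0.02677723, 0.91759135]), 'attitude': array([-1.19997848e-02,  3.61864631e-04,  7.07655268e-01, -7.06455870e-01])}
scene {'fx': 490.1401666394341, 'fy': 490.1401666394341, 'cx': 315.5152748319825, 'cy': 229.8028641509338, 'origin': array([-0.00634005, -0.27121848,  0.61885571]), 'attitude': array([ 0.3616617 , -0.22738002, -0.4625315 ,  0.77689366])}
{'fx': 371.64829954431775, 'fy': 371.64829954431775, 'cx': 321.4713576464699, 'cy': 238.08370092692974, 'tool_from_camera': array([[-6.60721666e-05,  9.63226993e-01,  2.68688956e-01,
         7.34072323e-02],
       [ 9.99999982e-01,  1.57421372e-05,  1.89471553e-04,
         1.48032183e-04],
       [ 1.78274376e-04,  2.68688964e-01, -9.63226977e-01,
        -1.54461112e-01],
       [ 0.00000000e+00,  0.00000000e+00,  0.00000000e+00,
         1.00000000e+00]])}
```

View pics/top0.png

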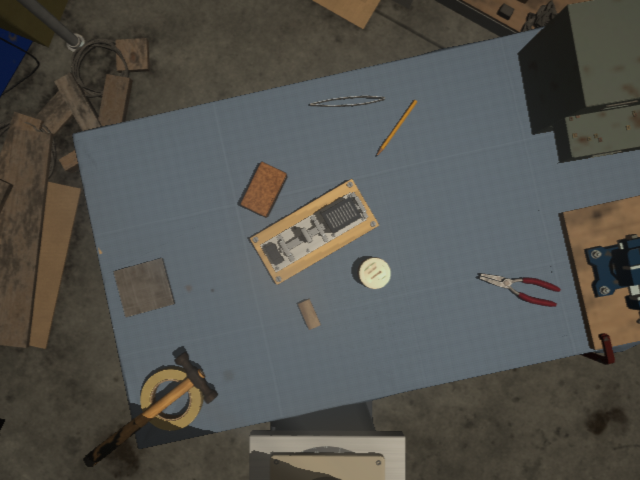

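The top view shows the board with corners near (351,180), (379,222), (277,283) and (249,240). The ribbed catch is at about (340,212), the lug at about (293,238) and the keeper on the left at about (270,255). The sanding block (263,189), pot (375,272) and wedge (309,313) lie beside it. Next I'll measure with depth.

```bash
cat > h.py <<'E'
import numpy as np
from cell import bot, imaging
from scipy.spatial.transform import Rotation as R
def cloud(n,d):
    c=imaging.calibration(n);v,u=np.mgrid[:480,:640]
    P=np.stack([(u-c['cx'])/c['fx']*d,-(v-c['cy'])/c['fy']*d,-d],-1)
    return P@R.from_quat(c['attitude']).as_matrix().T+c['origin']
E
python3 - <<'E'
from h import *
import cv2
for n in ("top","scene"):
    d=np.load(n+"0.npy");P=cloud(n,d)
    x,y,z=P[...,0],P[...,1],P[...,2]
    if n=="top":
        m0=np.zeros((480,640),np.uint8);m0[170:295,240:390]=1
        print('table z',[np.round(P[a],4) for a in [(200,450),(330,250),(250,220)]])
    near=(d>0)&(x>.35)&(x<.75)&(y>-.25)&(y<.25)
    m=(near&(z>.012)&(z<.025)|(near&(z>.025)&(z<.09))).astype(np.uint8)
    k,lab,st,ce=cv2.connectedComponentsWithStats(m)
    for i in range(1,k):
        if st[i,4]<80: continue
        q=P[lab==i]; r=cv2.minAreaRect((q[:,:2]*1000).astype(np.float32))
        print(n,i,st[i],'rect',np.round(r[0],1),np.round(r[1],1),round(r[2],1),'zmed',np.round(np.percentile(q[:,2],[5,50,99]),4))
p=np.load("top0c.npy")
c=cv2.resize(p[170:295,235:395],None,fx=5,fy=4.8,interpolation=cv2.INTER_CUBIC)
cv2.imwrite("pics/topcrop.png",cv2.convertScaleAbs(c[:,:,::-1],alpha=1.5))
E
```

```text
table z [array([ 0.6286, -0.2526,  0.0031]), array([0.3632, 0.1565, 0.0005]), array([0.5273, 0.2184, 0.0009])]
top 1 [ 240  162   47   55 1476] rect [650.2 127.3] [60.6 98.2] 63.7 zmed [0.0238 0.0281 0.0317]
top 2 [ 250  179  129  106 6452] rect [564.8  25.7] [110.2 240.5] 30.2 zmed [0.0166 0.0207 0.074 ]
top 3 [357 257  33  32 824] rect [482.5 -92.1] [61.5 61. ] 89.6 zmed [0.0281 0.0351 0.0388]
scene 1 [ 260  200   56   37 1228] rect [648.7 126.2] [62.7 98.2] 64.4 zmed [0.0149 0.0277 0.0307]
scene 2 [ 244  232  139   55 6134] rect [564.2  25.1] [112.5 240.4] 30.3 zmed [0.0163 0.0212 0.071 ]
scene 4 [ 334  296   41   39 1297] rect [480.8 -93.7] [62.2 62.4] 33.4 zmed [0.016  0.0342 0.0368]
```

View pics/scene0.png

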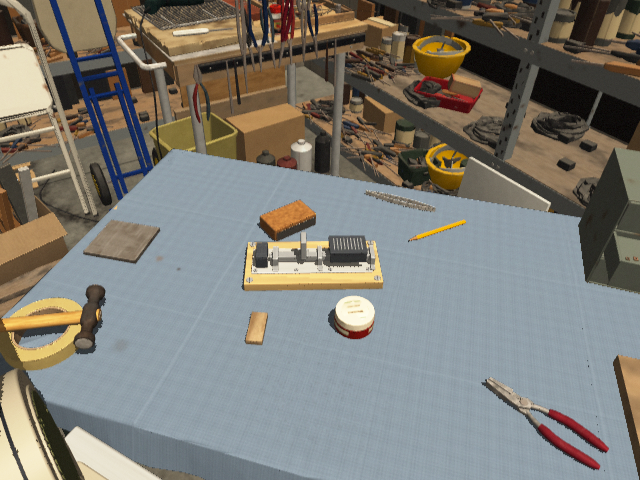

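The board measures 110 x 240 mm, centred at (0.5645, 0.0254), with bolt direction +y at heading 120.2°. The sizes agree with those given. I'll approach high, in two calls.

Call:
drive_tool(
  targets=[
    {"twist":[0,0,0.12],"offset":[-0.03,-0.02,0],"grip":76},
    {"twist":[0,0,0.24],"offset":[-0.06,-0.04,0],"grip":76},
    {"twist":[0,0,0.36],"offset":[-0.1,-0.07,0],"grip":76},
    {"twist":[0,0,0.48],"offset":[-0.14,-0.1,0],"grip":76},
    {"twist":[0,0,0.6],"offset":[-0.18,-0.13,0],"grip":76},
    {"twist":[0,0,0.72],"offset":[-0.22,-0.16,0],"grip":76},
    {"twist":[0,0,0.84],"offset":[-0.26,-0.19,0],"grip":76},
    {"twist":[0,0,0.96],"offset":[-0.3,-0.22,0],"grip":76},
    {"twist":[0,0,1.08],"offset":[-0.34,-0.25,0],"grip":76},
    {"twist":[0,0,1.2],"offset":[-0.37,-0.27,0],"grip":76},
  ],
  grip_force=40,
)

```text
time_s: 1.35
tool_pos: [0.4894, 0.1525, 0.2304]
ee_rot: [0.739, 0.674, -0.0, 0.0]
ft_force: [-0.2, 1.0, 1.6]
gripper_width: 0.061
gripper_force: 0.0
```

```bash
cat >> h.py <<'E'
C=np.array([.5645,.0254,0]);a=np.deg2rad(120.2)
B=np.array([np.cos(a),np.sin(a),0]);A=np.array([B[1],-B[0],0])
def rel(bx,by,tipz):
    s=bot.read_state();r=R.from_quat(s['ee_rot']);p=s['tool_pos']
    T=C+bx*A+by*B+np.array([0,0,tipz+bot.tips_ahead])
    rt=R.from_matrix(np.stack([np.cross(-B,[0,0,-1]),-B,[0,0,-1]],1))
    q=p-C;print('board now',np.round([q@A,q@B,p[2]-bot.tips_ahead],4),'width',s['gripper_width'],'j',np.round(s['joint_positions'],2))
    print('offset',np.round(r.inv().apply(T-p),4),'twist',np.round((r.inv()*rt).as_rotvec(),4))
E
python3 -c "
from h import *
rel(0,-.0395,.10)"
```

```text
board now [-0.001   0.1477  0.2224] width 0.06102181655065909 j [-0.71  0.08  0.34  1.77 -0.03  1.3  -0.46]
offset [-0.1517  0.1095  0.1225] twist [-0.000e+00  2.000e-04  9.509e-01]
```

Call:
drive_tool(
  targets=[
    {"twist":[0,0,0.12],"offset":[-0.02,0.015,0.01],"grip":76},
    {"twist":[0,0,0.24],"offset":[-0.04,0.03,0.02],"grip":76},
    {"twist":[0,0,0.36],"offset":[-0.06,0.045,0.03],"grip":76},
    {"twist":[0,0,0.48],"offset":[-0.08,0.06,0.04],"grip":76},
    {"twist":[0,0,0.6],"offset":[-0.1,0.075,0.055],"grip":76},
    {"twist":[0,0,0.72],"offset":[-0.12,0.09,0.07],"grip":76},
    {"twist":[0,0,0.84],"offset":[-0.14,0.1,0.085],"grip":76},
    {"twist":[0,0,0.95],"offset":[-0.152,0.11,0.1],"grip":76},
    {"twist":[0,0,0.951],"offset":[-0.152,0.11,0.11],"grip":76},
    {"twist":[0,0,0.951],"offset":[-0.152,0.11,0.11],"grip":76},
  ],
)

```text
time_s: 2.6
tool_pos: [0.5844, -0.0052, 0.1197]
ee_rot: [0.964, 0.265, -0.001, -0.0]
ft_force: [0.7, 0.4, 0.2]
gripper_width: 0.0615
gripper_force: 0.0
```

```bash
python3 -c "
from h import *
import cv2
rel(0,-.0395,.0485)
print(bot.read_state()['ft_force'])
p,d=imaging.grab_frame('wrist');cv2.imwrite('pics/w1.png',p[:,:,::-1])
p,d=imaging.grab_frame('scene');cv2.imwrite('pics/s1.png',cv2.resize(p[150:330,200:440,::-1],None,fx=3,fy=3))"
```

```text
board now [ 0.0018 -0.0364  0.1117] width 0.061484294812905495 j [-0.51  0.36  0.54  1.73 -0.2   1.11 -0.94]
offset [-0.0017  0.0031  0.0632] twist [-0.0011  0.0016  0.0088]
[0.68673231 0.41006409 0.18722711]
```

View pics/s1.png

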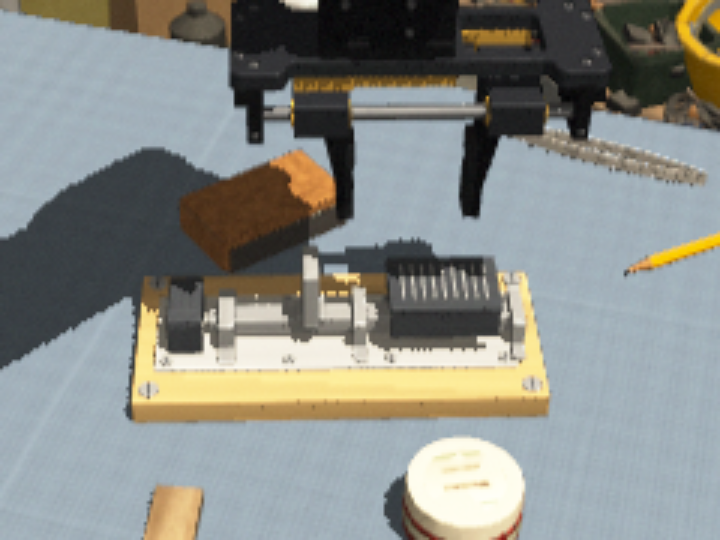

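View pics/w1.png

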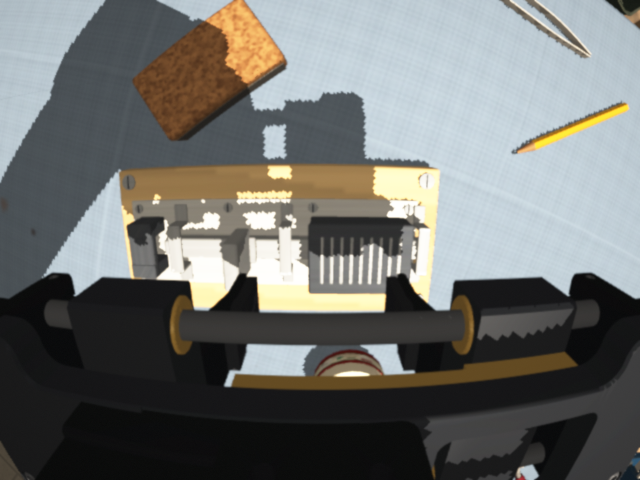

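The scene view shows both fingers above the board. The left fingertip (345,215) is over the gap beside the lug, and the right one (470,213) is over the catch. The wrist view shows the fingers in line with the bolt. I'll descend to just above the catch.

Call:
drive_tool(
  targets=[
    {"twist":[0,0,0.009],"offset":[-0.002,0.003,0.015],"grip":76},
    {"twist":[0,0,0.009],"offset":[-0.002,0.003,0.03],"grip":76},
    {"twist":[0,0,0.009],"offset":[-0.002,0.003,0.043],"grip":76},
    {"twist":[0,0,0.009],"offset":[-0.002,0.003,0.043],"grip":76},
  ],
)

```text
time_s: 3.2
tool_pos: [0.5841, -0.0096, 0.076]
ee_rot: [0.966, 0.259, -0.001, -0.0]
ft_force: [-0.0, 0.2, 0.1]
gripper_width: 0.0614
gripper_force: 0.0
```

```bash
python3 -c "
from h import *
import cv2
rel(0,-.0395,.0495)
print(bot.read_state()['ft_force'])
P=cloud('top',np.load('top0.npy'))[170:295,240:390].reshape(-1,3)
for lo,hi in ((.064,.09),(.052,.063)):
    q=P[(P[:,2]>lo)&(P[:,2]<hi)]-C; print(len(q),'x',np.percentile(q@A,[2,50,98]),'y',np.percentile(q@B,[2,50,98]),np.median(q[:,2]))
p,d=imaging.grab_frame('scene');cv2.imwrite('pics/s2.png',cv2.resize(p[150:330,200:440,::-1],None,fx=3,fy=3))"
```

```text
board now [-0.0007 -0.0401  0.068 ] width 0.06137878217192787 j [-0.49  0.41  0.53  1.77 -0.24  1.03 -0.92]
offset [ 0.0007 -0.0006  0.0185] twist [-0.0009  0.0023 -0.0031]
[-0.01529045  0.24463077  0.12166515]
82 x [-0.01379317  0.00010698  0.01434095] y [0.01247394 0.01716071 0.02183351] 0.07550899952798179
806 x [-0.0218266   0.00019895  0.02221933] y [-0.09126433 -0.05997726 -0.0289425 ] 0.0585171873305258
```

View pics/s2.png

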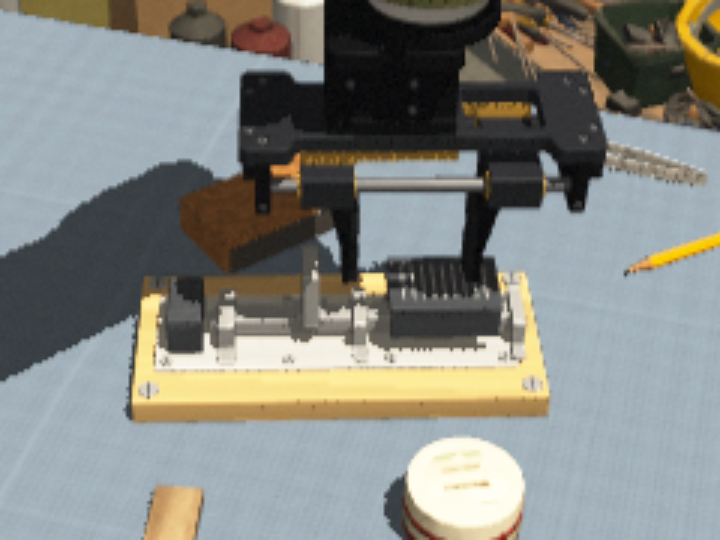

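The fingers are centred and all frame checks match: lug y 12–22 mm, catch y -91 to -29 mm. I'll widen the fingers slightly, then press down.

Call:
drive_tool(
  targets=[
    {"twist":[0,0,0],"offset":[0.001,0,0],"grip":62},
    {"twist":[0,0,0],"offset":[0.001,0,0.005],"grip":62},
    {"twist":[0,0,0],"offset":[0.001,0,0.01],"grip":62},
    {"twist":[0,0,0],"offset":[0.001,0,0.014],"grip":62},
    {"twist":[0,0,0],"offset":[0.001,0,0.017],"grip":62},
    {"twist":[0,0,0],"offset":[0.001,0,0.019],"grip":62},
    {"twist":[0,0,0],"offset":[0.001,0,0.019],"grip":62},
  ],
)

```text
time_s: 4.12
tool_pos: [0.5859, -0.0091, 0.0587]
ee_rot: [0.966, 0.259, 0.0, -0.0]
ft_force: [-1.8, 0.2, 5.8]
gripper_width: 0.0656
gripper_force: 3.1
```

```bash
python3 -c "
from h import *
rel(0,-.0395,.049)
print(bot.read_state()['ft_force'])"
```

```text
board now [ 0.0012 -0.0406  0.0507] width 0.0655706781779842 j [-0.48  0.44  0.52  1.78 -0.25  0.99 -0.91]
offset [-0.0012 -0.0011  0.0017] twist [-0.0001 -0.0002 -0.0033]
[-1.80331853  0.22756328  5.78857496]
```

The catch is down about 7 mm at 5.8 N. I'll press slightly deeper and push partway; tool -y is bolt +y.

Call:
drive_tool(
  targets=[
    {"twist":[0,0,0],"offset":[-0.001,0,0.0025],"grip":62},
    {"twist":[0,0,0],"offset":[-0.001,-0.003,0.0025],"grip":62},
    {"twist":[0,0,0],"offset":[-0.001,-0.006,0.0025],"grip":62},
    {"twist":[0,0,0],"offset":[-0.001,-0.009,0.0025],"grip":62},
    {"twist":[0,0,0],"offset":[-0.001,-0.012,0.0025],"grip":62},
    {"twist":[0,0,0],"offset":[-0.001,-0.015,0.0025],"grip":62},
    {"twist":[0,0,0],"offset":[-0.001,-0.018,0.0025],"grip":62},
    {"twist":[0,0,0],"offset":[-0.001,-0.021,0.0025],"grip":62},
    {"twist":[0,0,0],"offset":[-0.001,-0.021,0.0025],"grip":62},
  ],
)

```text
time_s: 5.25
tool_pos: [0.5763, 0.0065, 0.0572]
ee_rot: [0.966, 0.258, 0.002, 0.002]
ft_force: [3.6, -5.2, 5.8]
gripper_width: 0.066
gripper_force: 4.5
```

```bash
python3 -c "
from h import *
import cv2
rel(0,0,.049)
s=bot.read_state();print(s['ft_force'],'along B',s['ft_force']@B,s['gripper_force'])
p,d=imaging.grab_frame('scene');cv2.imwrite('pics/s3.png',cv2.resize(p[150:330,200:440,::-1],None,fx=3,fy=3))
P=cloud('scene',d).reshape(-1,3)-C
for x in (-.012,-.008,-.004):
    q=P[(abs(P@A-x)<.002)&(P[:,2]>.06)&(P[:,2]<.074)&(P@B>.0)&(P@B<.06)]; print(x,len(q),np.round(np.sort(q@B)[[0,-1]],4) if len(q) else '')
"
```

```text
board now [ 0.0007 -0.0223  0.0492] width 0.06599200478336133 j [-0.52  0.42  0.52  1.81 -0.24  0.98 -0.95]
offset [-0.0008 -0.0223  0.0001] twist [ 0.0039 -0.0027 -0.0048]
[ 3.60502248 -5.21301549  5.78970653] along B -6.318876140501702 4.490189454518259
-0.012 26 [0.0154 0.0291]
-0.008 25 [0.0119 0.0188]
-0.004 0
```

View pics/s3.png

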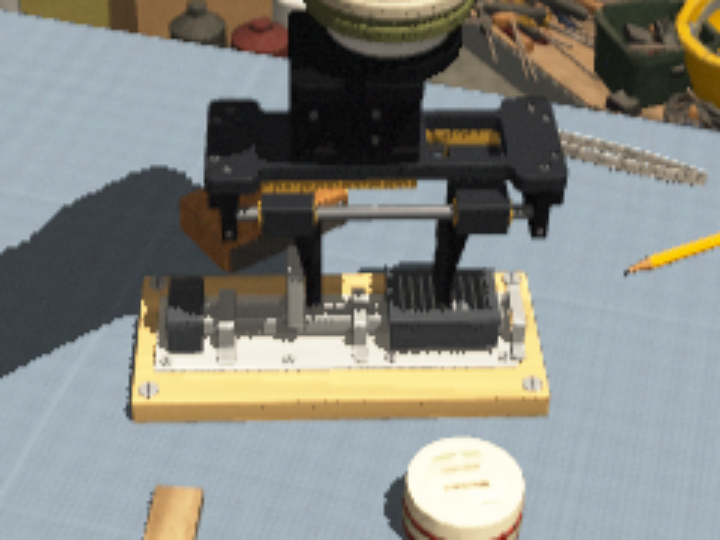

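The lug has moved about 7–8 mm with the catch held down: in the view the lug is at (296,300) and the other finger is on the ribs at (445,300). The forces are mild. I'll continue home.

Call:
drive_tool(
  targets=[
    {"twist":[0,0,0],"offset":[0,-0.003,0.0005],"grip":62},
    {"twist":[0,0,0],"offset":[0,-0.006,0.0005],"grip":62},
    {"twist":[0,0,0],"offset":[0,-0.009,0.0005],"grip":62},
    {"twist":[0,0,0],"offset":[0,-0.012,0.0005],"grip":62},
    {"twist":[0,0,0],"offset":[0,-0.015,0.0005],"grip":62},
    {"twist":[0,0,0],"offset":[0,-0.018,0.0005],"grip":62},
    {"twist":[0,0,0],"offset":[0,-0.02,0.0005],"grip":62},
    {"twist":[0,0,0],"offset":[0,-0.022,0.0005],"grip":62},
    {"twist":[0,0,0],"offset":[0,-0.022,0.0005],"grip":62},
  ],
)

```text
time_s: 6.42
tool_pos: [0.5655, 0.0253, 0.057]
ee_rot: [0.966, 0.258, 0.002, 0.002]
ft_force: [2.4, -5.6, 10.2]
gripper_width: 0.0661
gripper_force: 5.0
```

```bash
python3 -c "
from h import *
import cv2
rel(0,0.004,.049)
s=bot.read_state();print(s['ft_force'],'along B',s['ft_force']@B,s['gripper_force'])
p,d=imaging.grab_frame('scene');cv2.imwrite('pics/s4.png',cv2.resize(p[150:330,200:440,::-1],None,fx=3,fy=3))
"
```

```text
board now [ 0.0008 -0.0006  0.049 ] width 0.06614415632374683 j [-0.56  0.39  0.52  1.83 -0.23  0.97 -0.99]
offset [-0.0008 -0.0046 -0.    ] twist [ 0.0039 -0.0029 -0.0051]
[ 2.3726599  -5.64056818 10.17421609] along B -6.068496206948564 5.000091001857072
```

View pics/s4.png

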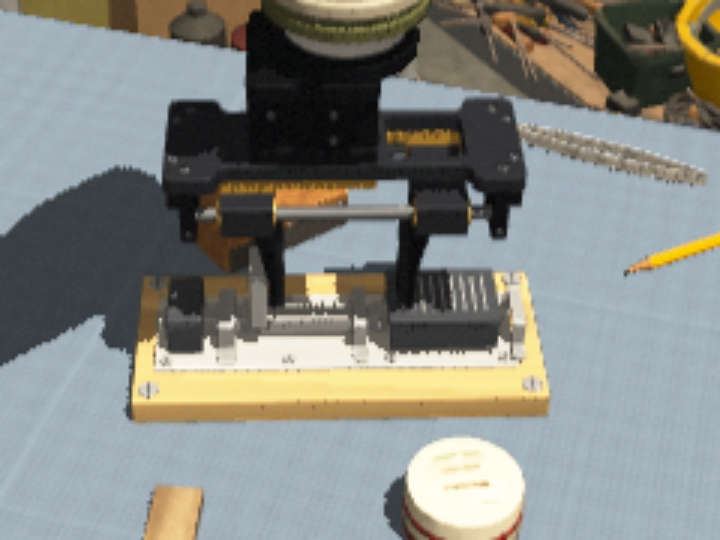

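The lug is now at (258,300), near the strap, and the catch finger at (410,300) is close to the front edge of the plate. A few millimetres remain.

Call:
drive_tool(
  targets=[
    {"twist":[0,0,0],"offset":[0,-0.001,0],"grip":62},
    {"twist":[0,0,0],"offset":[0,-0.002,0],"grip":62},
    {"twist":[0,0,0],"offset":[0,-0.003,0],"grip":62},
    {"twist":[0,0,0],"offset":[0,-0.004,0],"grip":62},
    {"twist":[0,0,0],"offset":[0,-0.005,0],"grip":62},
    {"twist":[0,0,0],"offset":[0,-0.005,0],"grip":62},
  ],
)

```text
time_s: 7.22
tool_pos: [0.5636, 0.0285, 0.0571]
ee_rot: [0.966, 0.258, 0.002, 0.002]
ft_force: [5.0, -10.3, 8.8]
gripper_width: 0.0656
gripper_force: 6.8
```

```bash
python3 -c "
from h import *
rel(0,0.004,.049)
s=bot.read_state();print(s['ft_force'],'along B',s['ft_force']@B,s['gripper_force'])
"
```

```text
board now [0.0007 0.0031 0.0491] width 0.06558235139688229 j [-0.57  0.39  0.52  1.84 -0.23  0.97 -1.  ]
offset [-0.0007 -0.0009  0.0001] twist [ 0.0056 -0.0034 -0.0059]
[  5.02982917 -10.30715627   8.76708439] along B -11.438319843283569 6.765466360375285
```

Call:
drive_tool(
  targets=[
    {"twist":[0,0,0],"offset":[0,-0.001,0],"grip":62},
    {"twist":[0,0,0],"offset":[0,-0.002,0],"grip":62},
    {"twist":[0,0,0],"offset":[0,-0.002,0],"grip":62},
  ],
)

```text
time_s: 7.6
tool_pos: [0.5634, 0.0286, 0.0573]
ee_rot: [0.966, 0.257, 0.003, 0.003]
ft_force: [8.3, -15.1, 5.7]
gripper_width: 0.0653
gripper_force: 9.5
```

```bash
python3 -c "
from h import *
rel(0,0.004,.049)
s=bot.read_state();print(s['ft_force'],'along B',s['ft_force']@B,s['gripper_force'])
"
```

```text
board now [0.0007 0.0033 0.0493] width 0.06532224333218956 j [-0.57  0.39  0.52  1.84 -0.22  0.96 -1.01]
offset [-0.0007 -0.0007  0.0003] twist [ 0.008  -0.0042 -0.007 ]
[  8.25984649 -15.14976433   5.73667287] along B -17.248427105203174 9.495227736770175
```

The bolt is at its solid stop: no further advance, and the force rose to 17 N. Now I'll relax the push and lift off.

Call:
drive_tool(
  targets=[
    {"twist":[0,0,0],"offset":[0,0.004,0],"grip":62},
    {"twist":[0,0,0],"offset":[0,0.008,0],"grip":62},
    {"twist":[0,0,0],"offset":[0,0.008,-0.005],"grip":62},
    {"twist":[0,0,0],"offset":[0,0.008,-0.012],"grip":62},
    {"twist":[0,0,0],"offset":[0,0.008,-0.03],"grip":62},
    {"twist":[0,0,0],"offset":[0,0.008,-0.06],"grip":62},
    {"twist":[0,0,0],"offset":[0,0.008,-0.1],"grip":62},
    {"twist":[0,0,0],"offset":[0,0.008,-0.12],"grip":62},
    {"twist":[0,0,0],"offset":[0,0.008,-0.12],"grip":62},
  ],
)

```text
time_s: 8.72
tool_pos: [0.5649, 0.0263, 0.1776]
ee_rot: [0.966, 0.259, 0.002, 0.0]
ft_force: [0.0, 0.1, -0.1]
gripper_width: 0.066
gripper_force: 0.0
```

```bash
python3 -c "
from h import *
import cv2
p,d=imaging.grab_frame('scene');cv2.imwrite('pics/s5.png',cv2.resize(p[150:330,200:440,::-1],None,fx=3,fy=3))
P=cloud('scene',d)[225:300,240:390].reshape(-1,3)-C
for lo,hi in ((.064,.085),(.05,.063)):
    q=P[(P[:,2]>lo)&(P[:,2]<hi)&(abs(P@A)<.025)&(abs(P@B)<.12)]; print(len(q),'y',np.percentile(q@B,[2,50,98]),np.percentile(q[:,2],[50,95]))
"
```

```text
93 y [0.04603207 0.04966637 0.05474806] [0.07445643 0.07637148]
796 y [-0.09125034 -0.05908268  0.051479  ] [0.05802125 0.06002571]
```

View pics/s5.png

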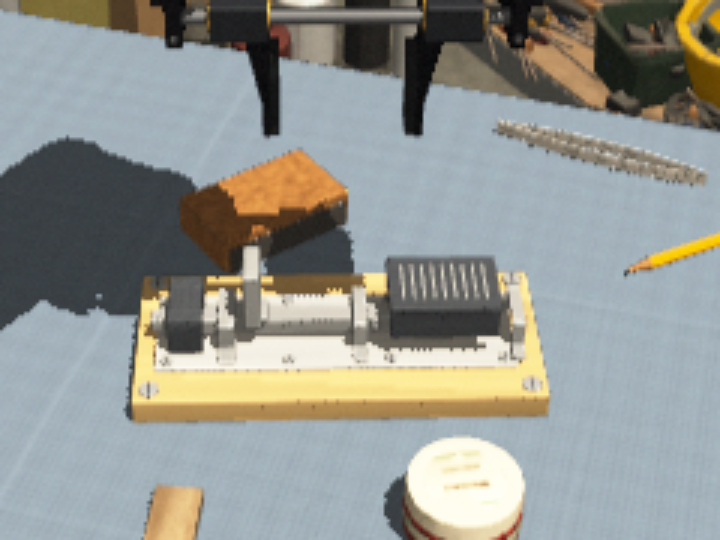

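The lug is at (250,285), which depth puts at y 46–55 mm, so the bolt is home (34 mm). The catch top is back at z 58 mm, so it is up. The loose things are untouched and the fingers are clear.

```bash
python3 -c "
from cell import bot
print(bot.sign_off())"
```

```text
the job is handed in; nothing more can be done
None
```

The bolt is fully home (34 mm) with the catch sprung up and locking it, the three loose things look untouched, and the job was handed in at about 9 s; no verdict came back.

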